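Set the hold-down screw over a reel foot

TASK

Turn the brass thumbscrew of the hold-down clockwise until its white pad bottoms on the brass reel foot in the vise, snugly finger-tight but never forced, then back it off a quarter of a turn and let go, so that the foot can just be slid along under the pad. Leave the rod guides, the lure and the walnut cap where they lie.

Things in the scene. Friction and masses are not known exactly. Their poses are not given: they have to be found in the camera images.
- knob_grip (a point): Centre of the thumbscrew's brass wing, on the vertical screw axis, 201 mm above the shelf: a flat bar 38 mm wide (x axis), 10 mm thick (y axis: pinch it this way), 24 mm high (z, up), red dab at its +x end, 18 mm collar 12 to 16 mm below this point. Captive: it only turns, staying at its height, and stays where left. Round it is free space; the green head's top is 34 mm below it.
- pad (a point): Centre of the underside of the white nylon pad, 16 mm across, which the screw drives: clockwise (seen from above) pushes it straight down towards the foot, 12 mm a turn. It starts 5 to 8 mm above the foot, 0.41 to 0.67 of a turn from bottoming; the wing's angle at the bottom differs every time and is marked nowhere: feel for it.
- knob: The whole thumbscrew; its lug, hidden in the green head, runs on a stop when the pad bottoms. Running takes 0.05 N m; from the first touch of the bottom torque climbs 0.1 to 0.15 N m per 0.1 rad. Finger-tight: 0.2 to 0.4 N m; above 0.6 it is forced. Origin and axes as knob_grip.
- foot: Brass reel foot in the vise jaws, fixed: level saddle plate 70 x 24 x 6 mm on a web. Origin: centre of its top face (x along the plate, z up), 118 mm above the shelf.
- holddown: Hold-down, fixed: dark steel post, 22 mm diameter, with a green arm reaching over the foot to a round green head, 40 mm diameter, that carries the screw; post and head top out 167 mm above the shelf. Origin: on the screw axis, at shelf level; the post stands 66 mm away along this frame's +y.
- vise: Cast-iron bench vise, fixed: base 130 (x) x 160 (y) mm, jaws 90 mm long along x, tops 104 mm above the shelf. Origin: under the middle of its base; z up. A steel crank lies on its -y end, up to 116 mm from the origin.
- guide_big: White ceramic rod guide, loose ring of 32 mm diameter, 8 mm high, lying flat; origin at the centre of its underside. Leave alone.
- guide_small: White ceramic rod guide, loose ring of 26 mm diameter, 8 mm high, lying flat; origin at the centre of its underside. Leave alone.
- lure: Chrome spoon lure, loose, about 75 x 18 x 5 mm, lying flat along its x; origin at its underside. Leave alone.
- cap: Walnut rod-end cap, loose, 30 mm diameter, 26 mm high, upright; origin at the centre of its underside. Leave alone.
Mind the look-alikes: they are no part of the job. There is more than one size of the holddown; the job needs the largest.

How it is judged (in metres and radians):
On the way:
1. the screw is bottomed, finger-tight (at least 8 N on its stop, which takes about 0.16 N m) (contact force between knob and holddown above 8 N), for 0.2 s.
At the end, for the whole second after the job is handed in: The screw is at rest, released, a quarter of a turn off its bottom: the pad stands 1.7 to 3.5 mm above the foot (a quarter of a turn from the finger-tight bottom lands at about 2.5, from the first touch at 3). The guides, lure and cap are within 20 mm of where they lay (z of pad in the frame of foot between 0.0017 and 0.0035 m and linear speed of knob below 0.01 m/s and angular speed of knob below 0.05 rad/s and distance of each of guide_big, guide_small, lure, cap from where it was at the start of the episode below 0.02 m).
It fails at once if the screw is forced: more than 45 N on its stop (about 0.65 N m) (contact force between knob and holddown above 45 N).
It fails at once if the big rod guide is moved by more than 20 mm (distance of guide_big from where it was at the start of the episode above 0.02 m).
It fails at once if the small rod guide is moved by more than 20 mm (distance of guide_small from where it was at the start of the episode above 0.02 m).
It fails at once if the spoon lure is moved by more than 20 mm (distance of lure from where it was at the start of the episode above 0.02 m).
It fails at once if the walnut cap is moved by more than 20 mm (distance of cap from where it was at the start of the episode above 0.02 m).
It also fails if it takes over 72 s, if anything falls off the work surface, if the arm or the gripper's body presses on something with over 40 N, if the wrist force passes 120 N, or if a joint passes its speed limit or range.

ROBOT

A 6-joint arm with a two-finger parallel gripper is mounted at the origin on the work surface. World frame = base frame: x ahead of the robot, y to its left, z up, the work surface at z = 0. Lengths are in mm, angles in rad, forces in N, time in s.
With the tool pointing down it reaches from about 425 to 950 mm from the base axis. Payload 14.7 kg.
Tool frame: the origin (TCP) lies on the centre line of the jaws, within the pads' length; the fingertips stand 8 mm ahead of it and the grasp point (between the pads) lies 11 mm behind it; z points along the fingers, y is the line along which they close (so a half turn about z gives the same grasp; the last joint's range is limited). The gripper opens to 85 mm and grips with 20 to 120 N. Pads are 22 mm wide; open, the fingers measure 114 mm over their backs; the gripper's body (76 mm by 85 mm) begins 54 mm behind the grasp point. The pads swing forward as they close: fully open they stand 13 mm farther back than shut.
Start: joints at [-1.175, 0.48, 1.596, -0, 1.065, -0.047], TCP at [278.521, -587.297, 205.697] pointing down, gripper open.
Joint ranges: [-2.75, 2.75], [-0.82, 2.05], [0.23, 2.67], [-1.56, 4.7], [0.09, 2.69], [-2.92, 2.92]. Speed limits (rad/s): [1.89, 1.89, 2.39, 3.01, 3.01, 3.01].

INTERFACE

Orientations are given as a unit quaternion [x, y, z, w].
In Python, from cell import ctrl, grab_frame gives the robot as it stands. The module is installed in compiled form; this text tells all that it offers.
- The arm moves only by the tool arm_command, never from a script. Its argument "moves" is a list that holds one entry, the list of rows, each a list of 7 numbers: the shift along the tool's x, y, z in m, then the turn, a rotation vector about the tool's x, y, z in degrees, then the closure, from -1 (fully open) to 1 (shut). In form: [[[x, y, z, wx, wy, wz, hand], ...]]. A call has exactly 8 rows; each row shifts and turns the commanded pose from where the row before left it, along the tool's axes as they then stand; what a row does not reach is not made up. A row lasts 1/8 s, in which the tool goes at most 62.5 mm and 10.7 degrees, less where a joint would pass 70% of its speed; a pose out of reach is approached as far as the arm can. A call is refused whole if a number of a shift passes 0.0625 or a number of a turn 10.7, either way. A call with a gripper value outside its range is refused whole. The fingers move at their own pace and stop on an object; the grip force is fixed at half the most. Time passes only in rows, so rows that do not move let the fingers close, or fill a call up. It gives the time, the measured TCP pose, the force, the opening and the grip force at its end, in the units of the state.
- ctrl.get_obs(): the state, without advancing time (a new reading comes with each control period).
- grab_frame(name): name is "side" or "top" or "wrist"; returns a dict with "frame" (400x640x3 uint8, red, green, blue), "range_z" (400x640 float32, mm along the optical axis (not along the pixel's ray), 0 where there is no reading), "mtx" (3x3 intrinsics, pixels), "dist" ([k1, k2, p1, p2, k3] as OpenCV has them; the pictures are not rectified), "position" and "orientation" of the camera in the world; the wrist camera has in their place "hand_eye" (4x4, takes a point from camera to tool coordinates, whose origin is the TCP and whose axes are the flange's). Camera axes: x right, y down, z forward; pixel columns grow to the right and rows downward; lengths in mm; the calibration is good to about 2 mm. A picture is of the moment at which its call begins: read the wrist's pose just before it.
- ctrl.close_job(): hands the job in; it is judged then, once.
The state is a dict: "time_s": time; "joint_positions": joint angles; "qd": joint speeds; "joint_efforts": joint torques, N m; "ee_pos": TCP position; "tcp_rot": TCP orientation; "contact_force": force on the tool from outside, world axes, zero at the start; "ft_torque": the same for the moment, N m; "grip_width": opening from 0.0 (shut) to 1.0 (fully open); "finger_force": force on a finger pad.
Only numpy, scipy, OpenCV 4.12 (cv2) and the standard library are available. Lean on these libraries where they do the work, as an engineer would, in place of code of your own. Each camera call takes 0.05 s, during which the arm holds its last target. There are 200 camera calls.

## Working session

There is one attempt and no reset: what is moved stays moved. The work goes in short steps, Python scripts to look and compute and a tool call to move; the robot and the scene stay as the last step left them, time stands still between calls to the robot, and variables do not carry over. Pictures are saved under pics/ and viewed, at most 10 in all, crops included, and the job is handed in when it is done.

Besides the shell and the picture viewer there is one more tool, called after ">>>" as name(argument=value, ...) on one line, values as JSON. arm_command: Moves the arm, as the interface text tells. Its arguments: {"type":"object","properties":{"moves":{"type":"array"}},"required":["moves"]}

```bash
mkdir -p pics; python3 - <<'E'
from cell import ctrl, grab_frame
import cv2,numpy as np,pickle
o=ctrl.get_obs();print(o)
d={}
for n in("top","side","wrist"):
    f=grab_frame(n);d[n]=f;cv2.imwrite(f"pics/{n}0.png",f["frame"][:,:,::-1]);print(n,f["mtx"],f["dist"],f.get("position"),f.get("orientation"),f.get("hand_eye"))
pickle.dump(d,open("d0.pkl","wb"))
E
```

```text
{'time_s': 0.0, 'joint_positions': array([-1.17461166e+00,  4.80826197e-01,  1.59686901e+00,  1.21639739e-05,
        1.06510774e+00, -4.66228238e-02]), 'qd': array([-4.41276533e-05, -2.24996320e-04, -1.11408728e-04,  2.97134877e-04,
        2.23259418e-03,  7.10962582e-04]), 'joint_efforts': array([ 1.43244171e-03, -9.50627303e+01, -4.30187595e+01,  5.02009766e-05,
        1.22812676e-02, -2.61446075e-05]), 'ee_pos': array([ 278.34845649, -586.89445823,  205.07788536]), 'tcp_rot': array([ 9.75590618e-01,  2.19596401e-01, -9.99921808e-05, -5.96850431e-04]), 'contact_force': array([ 0.48185392, -0.4465882 ,  0.0614136 ]), 'ft_torque': array([ 0.01963719, -0.00211167, -0.05826686]), 'finger_force': 0.0, 'grip_width': 1.0022727103189324}
top [[395.00397194   0.         322.91834895]
 [  0.         395.00397194 201.13093076]
 [  0.           0.           1.        ]] [-0.01708338  0.          0.          0.          0.        ] [441.1221155   -4.88803351 844.69574783] [-0.69517201  0.71136186 -0.07303243  0.07325597] None
side [[490.78129893   0.         316.07497894]
 [  0.         490.78129893 201.11458373]
 [  0.           0.           1.        ]] [0.03437268 0.         0.         0.         0.        ] [461.23936736 561.26990575 775.10070418] [-0.10107188  0.92951045 -0.35305326  0.03388512] None
wrist [[293.31135502   0.         319.61144605]
 [  0.         293.31135502 198.34307927]
 [  0.           0.           1.        ]] [-0.0021016  0.         0.         0.         0.       ] None None [[-6.33765131e-04 -9.62017989e-01 -2.72985325e-01  6.98377065e+01]
 [ 9.99999796e-01 -5.86736199e-04 -2.53911901e-04  7.35657039e-01]
 [ 8.40974439e-05 -2.72985430e-01  9.62018164e-01 -1.69028037e+02]
 [ 0.00000000e+00  0.00000000e+00  0.00000000e+00  1.00000000e+00]]
```

View pics/top0.png

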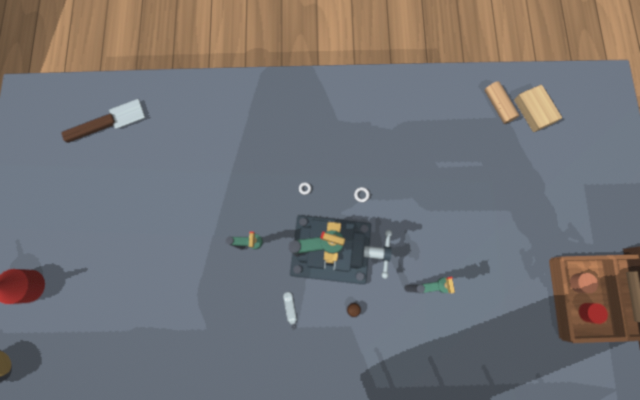

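View pics/side0.png

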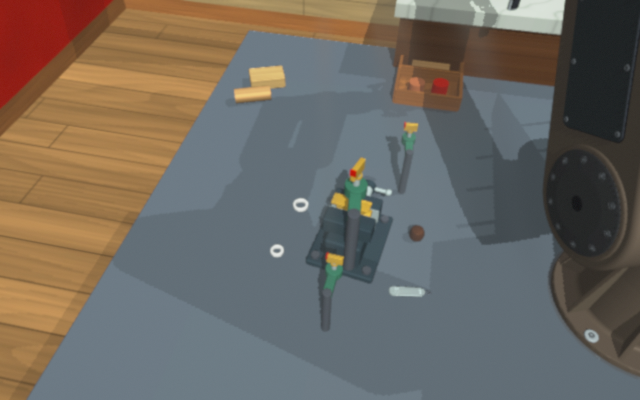

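The top view shows the big hold-down on the vise: wing at about (333,239), with its red dab at (323,236). The small look-alikes are at (245,240) and (440,287). The side view agrees, with the wing at (357,168). Next I'll measure the wing by depth and colour.

```bash
cat > h.py <<'E'
import numpy as np,cv2
from scipy.spatial.transform import Rotation as R
def pose(f,o=None):
    if "position" in f and f["position"] is not None: return R.from_quat(f["orientation"]).as_matrix(),np.array(f["position"])
    H=np.array(f["hand_eye"]);A=R.from_quat(o["tcp_rot"]).as_matrix()
    return A@H[:3,:3],A@H[:3,3]+o["ee_pos"]
def rays(f,uv,o=None):
    n=cv2.undistortPoints(np.array(uv,float).reshape(-1,1,2),f["mtx"],f["dist"]).reshape(-1,2)
    A,p=pose(f,o);return np.c_[n,np.ones(len(n))],A,p
def atz(f,uv,z,o=None):
    n,A,p=rays(f,uv,o);d=n@A.T;return p+d*((z-p[2])/d[:,2])[:,None]
def cloud(f,o=None):
    h,w=f["range_z"].shape;uv=np.stack(np.meshgrid(np.arange(w),np.arange(h)),-1).reshape(-1,2)
    n,A,p=rays(f,uv,o);P=(n*f["range_z"].reshape(-1,1))@A.T+p;P[f["range_z"].ravel()==0]=np.nan
    return P.reshape(h,w,3)
def masks(f):
    hsv=cv2.cvtColor(f["frame"],cv2.COLOR_RGB2HSV);H,S,V=hsv[...,0],hsv[...,1],hsv[...,2]
    return dict(brass=(H>9)&(H<32)&(S>110)&(V>90),red=((H<7)|(H>172))&(S>150)&(V>90),green=(H>50)&(H<95)&(S>70))
E
python3 - <<'E'
import pickle,numpy as np,cv2
from h import *
d=pickle.load(open("d0.pkl","rb"))
for n,b in(("top",(205,300,280,400)),("side",(140,230,320,400))):
    f=d[n];P=cloud(f);m=masks(f);B=np.zeros(P.shape[:2],bool);B[b[0]:b[1],b[2]:b[3]]=1
    for k in m:
        for lo,hi in((100,150),(150,185),(185,230)):
            s=m[k]&B&(P[...,2]>lo)&(P[...,2]<hi)
            if s.sum()>2:
                v,u=np.where(s);Q=P[s];print(n,k,lo,len(u),"uv",u.mean().round(1),v.mean().round(1),"box",u.min(),u.max(),v.min(),v.max(),"med",np.median(Q,0).round(1),"min",Q.min(0).round(),"max",Q.max(0).round())
    s=(m["brass"]|m["red"])&B&(P[...,2]>190)
    v,u=np.where(s);r=cv2.minAreaRect(atz(f,np.c_[u,v],213)[:,:2].astype(np.float32));print(n,"rect@213",r)
E
```

```text
top brass 100 182 uv 332.0 242.3 box 325 340 223 262 med [495.8 -20.7 115.9] min [481. -38. 101.] max [553.  -8. 144.]
top brass 185 130 uv 333.0 238.6 box 323 343 233 244 med [512.1 -21.1 211. ] min [503. -37. 189.] max [522.  -5. 214.]
top red 185 9 uv 322.0 235.0 box 321 323 233 237 med [518.7  -3.5 211.7] min [515.  -5. 210.] max [522.  -2. 215.]
top green 100 7 uv 321.9 240.6 box 310 342 237 250 med [526.8   6.3 102.5] min [503. -40. 100.] max [529.  19. 104.]
top green 150 418 uv 317.5 244.9 box 299 341 232 252 med [506.3   7.4 161.8] min [496. -36. 155.] max [529.  37. 169.]
top rect@213 ((512.04541015625, -19.72208595275879), (36.95264434814453, 11.177364349365234), 70.14322662353516)
side brass 100 338 uv 351.1 203.7 box 331 371 193 216 med [527.9 -18.5 116.1] min [480. -53. 100.] max [555.  -4. 119.]
side brass 150 8 uv 361.0 204.5 box 361 361 201 208 med [497.1  17.7 159.4] min [496.  11. 158.] max [498.  25. 160.]
side brass 185 180 uv 357.9 169.7 box 350 364 158 181 med [510.6 -16.7 207.9] min [503. -39. 185.] max [522.  -0. 214.]
side red 185 27 uv 352.0 172.8 box 350 354 170 175 med [519.   -3.2 207.6] min [515.  -6. 202.] max [523.  -2. 214.]
side green 100 21 uv 353.3 195.3 box 344 365 190 198 med [524.   -9.  147.1] min [494. -60. 103.] max [537.  -3. 150.]
side green 150 455 uv 355.4 193.1 box 345 367 178 209 med [508.8  -5.4 163.3] min [494. -38. 150.] max [531.  34. 182.]
side rect@213 ((511.1539001464844, -8.996252059936523), (56.3147087097168, 17.008460998535156), 71.66088104248047)
```

>>> arm_command(moves=[[[0,0,-0.03,0,0,0,-1],[0,0,-0.03,0,0,0,-1],[0.028,-0.0257,0,0,0,0,-1],[0.028,-0.0257,0,0,0,0,-1],[0.028,-0.0257,0,0,0,0,-1],[0.028,-0.0257,0,0,0,0,-1],[0.028,-0.0257,0,0,0,0,-1],[0.028,-0.0257,0,0,0,0,-1]]])

```text
time_s: 1.15
ee_pos: [364.5, -374.7, 265.6]
tcp_rot: [0.976, 0.22, -0.0, -0.0]
contact_force: [0.2, 0.6, 0.2]
grip_width: 1.002
finger_force: 0.0
```

>>> arm_command(moves=[[[0.028,-0.0257,0,0,0,0,-1],[0.028,-0.0257,0,0,0,0,-1],[0.028,-0.0257,0,0,0,0,-1],[0.028,-0.0257,0,0,0,0,-1],[0.028,-0.0257,0,0,0,0,-1],[0.028,-0.0257,0,0,0,0,-1],[0.028,-0.0257,0,0,0,0,-1],[0,0,0,0,0,-10,-1]]])

```text
time_s: 2.15
ee_pos: [464.8, -127.3, 265.6]
tcp_rot: [0.952, 0.306, 0.0, -0.0]
contact_force: [-0.7, -0.8, 0.3]
grip_width: 1.0
finger_force: 0.0
```

>>> arm_command(moves=[[[0,0,0,0,0,-10,-1],[0,0,0,0,0,-10,-1],[0,0,0,0,0,-10,-1],[0,0,0,0,0,-10,-1],[0,0,0,0,0,-10,-1],[0,0,0,0,0,-10,-1],[0,0,0,0,0,-10,-1],[0,0,0,0,0,-10,-1]]])

```text
time_s: 3.15
ee_pos: [464.1, -129.4, 265.6]
tcp_rot: [0.532, 0.847, -0.0, -0.0]
contact_force: [-0.8, 0.3, 0.6]
grip_width: 1.002
finger_force: 0.0
```

>>> arm_command(moves=[[[0,0,0,0,0,-10,-1],[0,0,0,0,0,-10,-1],[0,0,0,0,0,-10,-1],[0,0,0,0,0,-10,-1],[0,0,0,0,0,-10,-1],[0,0,0,0,0,-10,-1],[0,0,0,0,0,-10,-1],[0,0,0,0,0,-10,-1]]])

```text
time_s: 4.15
ee_pos: [464.1, -129.4, 265.6]
tcp_rot: [-0.137, 0.991, 0.0, -0.0]
contact_force: [0.8, 0.2, -0.5]
grip_width: 1.0
finger_force: 0.0
```

```bash
cat > st.py <<'E'
from cell import ctrl
from h import *
def st():
    o=ctrl.get_obs();A=R.from_quat(o["tcp_rot"]).as_matrix()
    print(round(o["time_s"],2),"q",np.degrees(o["joint_positions"]).round(1),"tcp",o["ee_pos"].round(1),"yaw",np.degrees(np.arctan2(A[1,0],A[0,0])).round(2),"tilt",A[:2,2].round(4),"F",o["contact_force"].round(2),"T",o["ft_torque"].round(3),"w",round(o["grip_width"],3),"ff",round(o["finger_force"],1));return o
if __name__=="__main__": st()
E
python3 st.py
```

```text
4.15 q [ -19.2   10.3  108.4   -0.    61.3 -124.9] tcp [ 464.1 -129.4  265.6] yaw -164.3 tilt [-0.0003  0.0001] F [ 0.79  0.17 -0.54] T [ 0.031 -0.01   0.017] w 1.0 ff 0.0
```

>>> arm_command(moves=[[[-0.025,0.0307,0,0,0,0,-1],[-0.025,0.0307,0,0,0,0,-1],[-0.025,0.0307,0,0,0,0,-1],[0,0,0,0,0,-10,-1],[0,0,0,0,0,-10,-1],[0,0,0,0,0,-10,-1],[0,0,0,0,0,-10,-1],[0,0,0,0,0,-10,-1]]])

```text
time_s: 5.15
ee_pos: [512.0, -20.7, 265.5]
tcp_rot: [-0.542, 0.84, 0.0, -0.0]
contact_force: [-0.7, -0.7, 0.7]
grip_width: 1.003
finger_force: 0.0
```

```bash
cat > look.py <<'E'
import sys
from st import *
from cell import grab_frame
o=st();f=grab_frame("wrist");P=cloud(f,o);m=masks(f)
cv2.imwrite(sys.argv[1],f["frame"][:,:,::-1])
s=(m["brass"]|m["red"])&(P[...,2]>206)&(P[...,2]<220)
v,u=np.where(s);print(len(u),u.mean(),v.mean(),"z",np.median(P[s],0))
r=cv2.minAreaRect(atz(f,np.c_[u,v],213,o)[:,:2].astype(np.float32));print(r)
t=m["red"]&s;print("red",np.median(P[t],0) if t.any() else 0)
s=m["green"]&(P[...,2]>162)&(P[...,2]<172);print("green",s.sum(),P[s].min(0),P[s].max(0)) if s.any() else 0
E
python3 look.py pics/w1.png
```

```text
5.15 q [  -5.7   12.9  104.9    0.    62.2 -161.4] tcp [512.  -20.7 265.5] yaw -114.3 tilt [-0.0004  0.0001] F [-0.75 -0.73  0.71] T [-0.021 -0.024  0.028] w 1.003 ff 0.0
601 317.37437603993345 204.03993344425956 z [513.77198653 -23.79233182 213.62256584]
((514.0394287109375, -22.86362648010254), (40.35651779174805, 10.010313987731934), 72.24784851074219)
red [519.29373149  -6.00072356 214.35807708]
green 1484 [494.81286082 -42.47457503 162.02654893] [533.89289673  38.37608324 169.61759504]
```

View pics/w1.png

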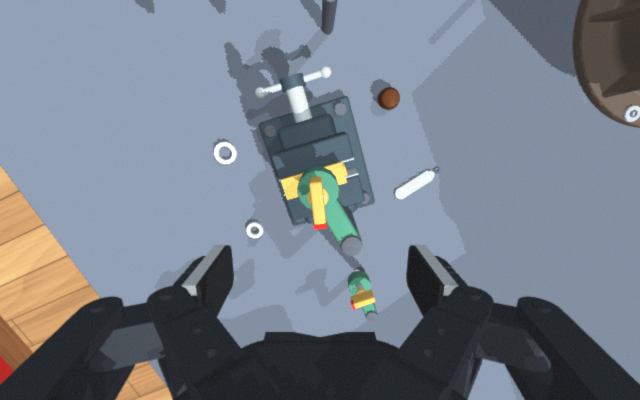

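The wrist view shows the wing at (317,204), red end toward the jaws, with the green head around it. It sits at about (513.7,-22.5), 2–3° off the present yaw. Descending now.

>>> arm_command(moves=[[[0.0009,-0.0023,0,0,0,0,-1],[0,0,0,0,0,-3,-1],[0,0,0.016,0,0,0,-1],[0,0,0.016,0,0,0,-1],[0,0,0.016,0,0,0,-1],[0,0,0.016,0,0,0,-1],[0,0,0,0,0,0,-1],[0,0,0,0,0,0,-1]]])

```text
time_s: 6.2
ee_pos: [514.1, -22.6, 201.9]
tcp_rot: [-0.562, 0.827, -0.0, 0.0]
contact_force: [-0.1, 0.3, 0.9]
grip_width: 1.001
finger_force: 0.0
```

```bash
python3 look.py pics/w2.png
```

```text
6.2 q [  -5.9   17.   109.3    0.    53.7 -164.2] tcp [514.1 -22.6 201.9] yaw -111.64 tilt [ 0.0002 -0.    ] F [-0.12  0.3   0.93] T [0.042 0.013 0.012] w 1.001 ff 0.0
1089 321.11386593204776 236.56657483930212 z [513.73752222 -24.34961713 213.67951995]
((514.0256958007812, -23.1626033782959), (41.22908020019531, 9.959171295166016), 72.12628936767578)
red [519.43454372  -6.15209142 214.4350605 ]
green 2379 [494.61029365 -42.40695662 162.0295594 ] [533.83326619  38.91262707 169.78209181]
```

View pics/w2.png

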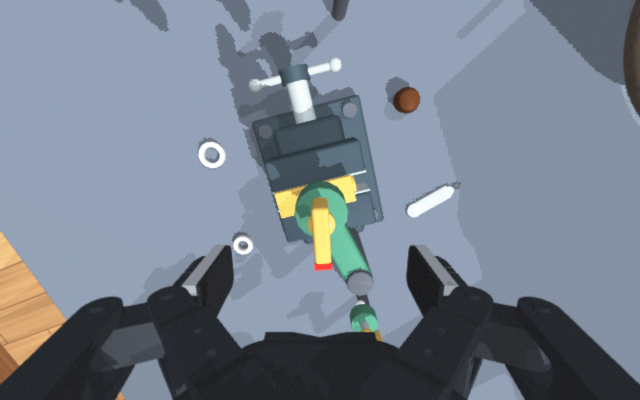

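The wing at (321,237) is centred between the pads at (233,270) and (408,270). I'll close on it.

>>> arm_command(moves=[[[0,0,0,0,0,0,1],[0,0,0,0,0,0,1],[0,0,0,0,0,0,1],[0,0,0,0,0,0,1],[0,0,0,0,0,0,1],[0,0,0,0,0,0,1],[0,0,0,0,0,0,1],[0,0,0,0,0,0,1]]])

```text
time_s: 7.25
ee_pos: [513.8, -22.5, 201.7]
tcp_rot: [-0.562, 0.827, 0.0, -0.0]
contact_force: [-0.2, -0.7, 0.4]
grip_width: 0.0
finger_force: 0.0
```

```bash
python3 st.py
```

```text
7.25 q [  -5.9   17.   109.3    0.    53.7 -164.3] tcp [513.8 -22.5 201.7] yaw -111.63 tilt [-0.0001  0.    ] F [-0.21 -0.73  0.4 ] T [ 0.005  0.043 -0.001] w 0.0 ff 0.0
```

```bash
python3 look.py pics/w3.png
```

```text
7.25 q [  -5.9   17.   109.3    0.    53.7 -164.3] tcp [513.8 -22.5 201.7] yaw -111.63 tilt [-0.0001  0.    ] F [-0.21 -0.73  0.4 ] T [ 0.005  0.043 -0.001] w 0.0 ff 0.0
493 319.44016227180526 219.26369168357 z [510.39112485 -34.39557496 213.55203945]
((510.3954162597656, -34.16380310058594), (18.184341430664062, 9.72271728515625), 68.78047943115234)
red 0
green 1838 [494.7506474  -42.64813226 162.00418176] [533.73206547  38.13336396 169.80353865]
```

View pics/w3.png

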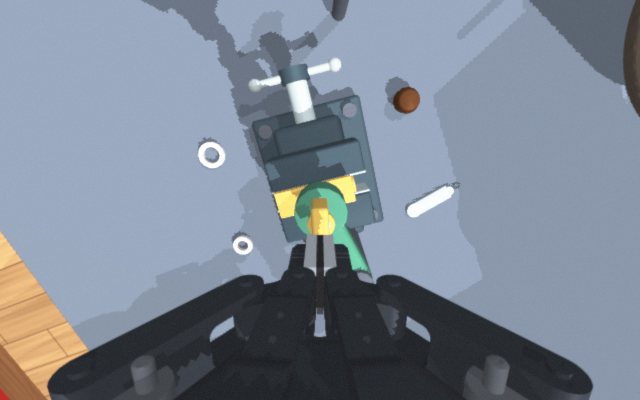

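The wing at (320,215) has turned to the jaws' yaw (72.1° to 68.8°), yet the width reads 0. I'll check the pads with depth in tool coordinates.

```bash
python3 - <<'E'
from st import *
from cell import grab_frame
o=st();f=grab_frame("wrist");o2=dict(o,tcp_rot=[0,0,0,1],ee_pos=np.zeros(3))
P=cloud(f,o2)
for v in (205,215,225,230,235,245,255,270):
    print(v,[tuple(P[v,u].round(0).astype(int)) if np.isfinite(P[v,u]).all() else None for u in (300,306,310,314,318,320,322,326,330,334,340)])
cv2.imwrite("pics/w3c.png",cv2.resize(f["frame"][190:300,250:390,::-1],None,fx=5,fy=5,interpolation=cv2.INTER_NEAREST))
f=grab_frame("side");cv2.imwrite("pics/s3.png",cv2.resize(f["frame"][100:230,290:430,::-1],None,fx=4,fy=4))
E
```

```text
7.3 q [  -5.9   17.   109.3    0.    53.7 -164.3] tcp [513.9 -22.5 201.7] yaw -111.63 tilt [-0.  0.] F [-1.1   0.7  -0.12] T [-0.022  0.005 -0.022] w -0.0 ff 0.0
205 [(np.int64(7), np.int64(-15), np.int64(33)), (np.int64(7), np.int64(-11), np.int64(34)), (np.int64(7), np.int64(-8), np.int64(33)), (np.int64(19), np.int64(-4), np.int64(-6)), (np.int64(19), np.int64(-2), np.int64(-5)), (np.int64(19), np.int64(-1), np.int64(-6)), (np.int64(19), np.int64(0), np.int64(-6)), (np.int64(19), np.int64(3), np.int64(-5)), (np.int64(7), np.int64(7), np.int64(34)), (np.int64(7), np.int64(9), np.int64(34)), (np.int64(6), np.int64(14), np.int64(35))]
215 [(np.int64(-1), np.int64(-15), np.int64(34)), (np.int64(-1), np.int64(-11), np.int64(34)), (np.int64(5), np.int64(-7), np.int64(15)), (np.int64(15), np.int64(-4), np.int64(-13)), (np.int64(15), np.int64(-2), np.int64(-12)), (np.int64(15), np.int64(-1), np.int64(-12)), (np.int64(15), np.int64(0), np.int64(-11)), (np.int64(15), np.int64(3), np.int64(-11)), (np.int64(6), np.int64(6), np.int64(13)), (np.int64(-1), np.int64(9), np.int64(33)), (np.int64(-
[... 2251 characters left out ...]
1), np.int64(0), np.int64(-54)), (np.int64(11), np.int64(2), np.int64(-54)), (np.int64(11), np.int64(3), np.int64(-54)), (np.int64(11), np.int64(5), np.int64(-54)), (np.int64(7), np.int64(8), np.int64(-46))]
270 [(np.int64(13), np.int64(-8), np.int64(-71)), (np.int64(12), np.int64(-6), np.int64(-68)), (np.int64(12), np.int64(-5), np.int64(-69)), (np.int64(10), np.int64(-3), np.int64(-65)), (np.int64(10), np.int64(-2), np.int64(-64)), (np.int64(10), np.int64(-1), np.int64(-65)), (np.int64(9), np.int64(0), np.int64(-63)), (np.int64(9), np.int64(2), np.int64(-64)), (np.int64(12), np.int64(3), np.int64(-68)), (np.int64(12), np.int64(4), np.int64(-69)), (np.int64(14), np.int64(7), np.int64(-71))]
```

View pics/w3c.png

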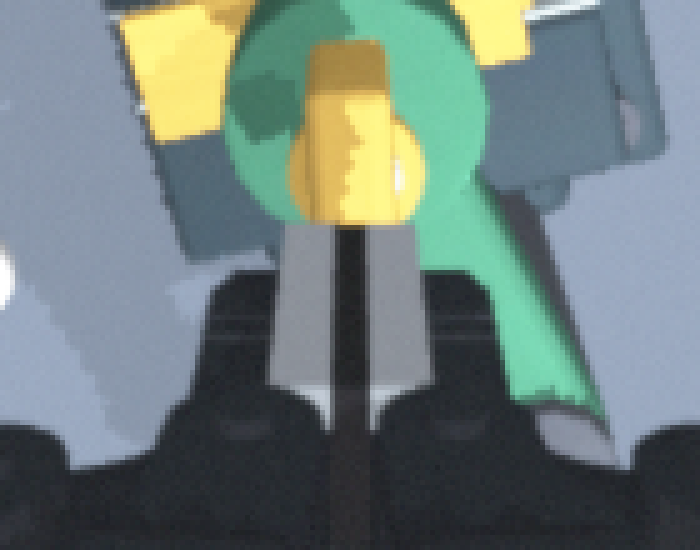

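View pics/s3.png

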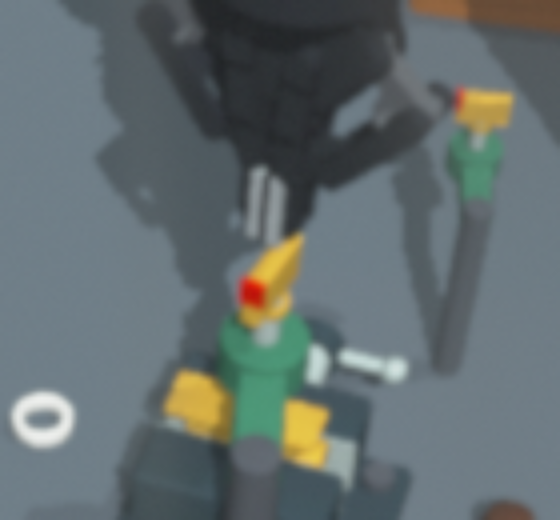

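The crops show the pads closed in the air above the wing: tips at tool z of about -27 mm, with the wing top at -12. So the real fingertips sit about 35 mm farther back than stated, and nothing was touched. I'll open and go 34 mm lower, then check the tips before closing.

>>> arm_command(moves=[[[0,0,0,0,0,0,-1],[0,0,0,0,0,0,-1],[0,0,0,0,0,0,-1],[0,0,0,0,0,0,-1],[0,0,0,0,0,0,-1],[0,0,0,0,0,0,-1],[0,0,0.007,0,0,0,-1],[0,0,0.007,0,0,0,-1]]])

```text
time_s: 8.4
ee_pos: [513.8, -22.5, 187.1]
tcp_rot: [-0.562, 0.827, 0.0, -0.0]
contact_force: [0.8, 0.0, 0.4]
grip_width: 0.996
finger_force: 0.0
```

>>> arm_command(moves=[[[0,0,0.005,0,0,0,-1],[0,0,0.005,0,0,0,-1],[0,0,0.005,0,0,0,-1],[0,0,0.005,0,0,0,-1],[0,0,0,0,0,0,-0.2],[0,0,0,0,0,0,-0.2],[0,0,0,0,0,0,-0.2],[0,0,0,0,0,0,-0.2]]])

```text
time_s: 9.4
ee_pos: [514.0, -22.5, 167.8]
tcp_rot: [-0.562, 0.827, -0.0, 0.0]
contact_force: [0.5, 0.2, 0.3]
grip_width: 0.602
finger_force: 0.0
```

```bash
python3 - <<'E'
from st import *
from cell import grab_frame
o=st();f=grab_frame("wrist");o2=dict(o,tcp_rot=[0,0,0,1],ee_pos=np.zeros(3))
P=cloud(f,o2);cv2.imwrite("pics/w4.png",f["frame"][:,:,::-1])
x,y,z=P[...,0],P[...,1],P[...,2]
for sg in(-1,1):
    s=(np.abs(x-10)<5)&(y*sg>5)&(y*sg<50)&(z<20)&(z>-60)&(~masks(f)["brass"])&(f["frame"].max(2)>90)
    print(sg,s.sum(),"z99",np.percentile(z[s],[50,95,99,100]).round(1) if s.any() else 0,"ymin",np.percentile(y[s]*sg,[1,5,50]) if s.any() else 0)
b=masks(f)["brass"]&(x>-30)&(x<40)&(np.abs(y)<30)&(z<25)&(z>-60);print("wing z top",np.percentile(z[b],[1,20,50]),"y",np.percentile(y[b],[1,50,99]))
E
```

```text
9.4 q [  -5.9   19.4  111.4    0.    49.1 -164.3] tcp [514.  -22.5 167.8] yaw -111.63 tilt [ 0.0003 -0.    ] F [0.54 0.15 0.28] T [-0.051  0.038  0.035] w 0.602 ff 0.0
-1 614 z99 [-34.1   1.3  17.5  19.5] ymin [ 5.59368749  7.40616258 28.15691132]
1 641 z99 [-1.1  5.  15.6 18.6] ymin [ 5.32610351  6.44611615 17.04203904]
wing z top [-47.05842355 -46.18258244 -45.52893257] y [-8.43778129 -0.37068055  7.46180888]
```

View pics/w4.png

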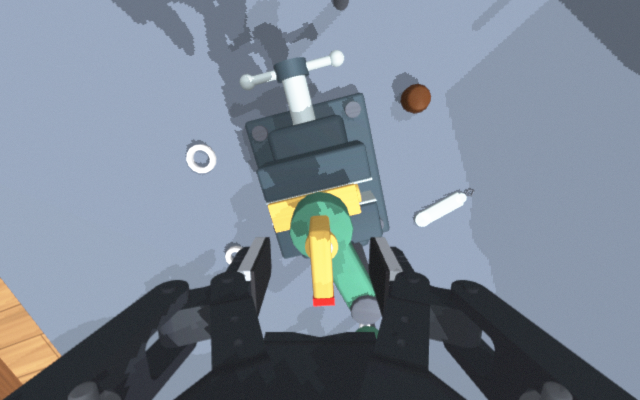

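The pads (left at 265,240–310 and right at 375,240–300) straddle the wing at (320,260), with tips about 19 mm below its top. Closing.

>>> arm_command(moves=[[[0,0,0,0,0,0,1],[0,0,0,0,0,0,1],[0,0,0,0,0,0,1],[0,0,0,0,0,0,1],[0,0,0,0,0,0,1],[0,0,0,0,0,0,1],[0,0,0,0,0,0,1],[0,0,0,0,0,0,1]]])

```text
time_s: 10.45
ee_pos: [513.4, -22.2, 167.8]
tcp_rot: [-0.562, 0.827, 0.0, -0.0]
contact_force: [-3.9, 3.7, 7.8]
grip_width: 0.104
finger_force: 58.7
```

```bash
python3 st.py;python3 st.py
```

```text
10.45 q [  -5.9   19.4  111.5    0.    49.2 -164.3] tcp [513.4 -22.2 167.8] yaw -111.63 tilt [-0.0008  0.0005] F [-3.88  3.75  7.83] T [0.504 0.671 0.027] w 0.104 ff 58.7
10.45 q [  -5.9   19.4  111.5    0.    49.2 -164.3] tcp [513.4 -22.2 167.8] yaw -111.63 tilt [-0.0008  0.0005] F [-3.88  3.75  7.83] T [0.504 0.671 0.027] w 0.104 ff 58.7
```

>>> arm_command(moves=[[[0,0.0007,-0.0005,0,0,0,1],[0,0,0,0,0,5,1],[0,0,0,0,0,5,1],[0,0,0,0,0,5,1],[0,0,0,0,0,5,1],[0,0,0,0,0,5,1],[0,0,0,0,0,5,1],[0,0,0,0,0,0,1]]])

```text
time_s: 11.45
ee_pos: [513.3, -22.2, 168.0]
tcp_rot: [-0.329, 0.944, 0.0, 0.0]
contact_force: [4.3, 1.3, -7.2]
grip_width: 0.103
finger_force: 59.2
```

```bash
python3 st.py
```

```text
11.45 q [  -5.9   19.3  111.5    0.    49.2 -134.3] tcp [513.3 -22.2 168. ] yaw -141.61 tilt [0.     0.0001] F [ 4.29  1.32 -7.22] T [ 0.198 -0.463 -0.04 ] w 0.103 ff 59.2
```

>>> arm_command(moves=[[[0,0,0,0,0,5,1],[0,0,0,0,0,5,1],[0,0,0,0,0,5,1],[0,0,0,0,0,5,1],[0,0,0,0,0,5,1],[0,0,0,0,0,5,1],[0,0,0,0,0,5,1],[0,0,0,0,0,5,1]]])

```text
time_s: 12.45
ee_pos: [513.4, -22.3, 168.0]
tcp_rot: [0.014, 1.0, -0.0, 0.0]
contact_force: [3.5, 0.3, -8.3]
grip_width: 0.1
finger_force: 59.0
```

```bash
python3 st.py
```

```text
12.45 q [ -5.9  19.3 111.5  -0.   49.1 -94.2] tcp [513.4 -22.3 168. ] yaw 178.35 tilt [ 0.0002 -0.    ] F [ 3.46  0.33 -8.29] T [ 0.07  -0.481  0.05 ] w 0.1 ff 59.0
```

>>> arm_command(moves=[[[0,0,0,0,0,5,1],[0,0,0,0,0,5,1],[0,0,0,0,0,5,1],[0,0,0,0,0,5,1],[0,0,0,0,0,5,1],[0,0,0,0,0,5,1],[0,0,0,0,0,5,1],[0,0,0,0,0,5,1]]])

```text
time_s: 13.45
ee_pos: [513.3, -22.4, 168.0]
tcp_rot: [0.355, 0.935, -0.0, 0.0]
contact_force: [2.9, -0.4, -8.2]
grip_width: 0.105
finger_force: 59.1
```

```bash
python3 st.py
```

```text
13.45 q [ -5.9  19.3 111.5  -0.   49.2 -54.2] tcp [513.3 -22.4 168. ] yaw 138.35 tilt [ 0.     -0.0001] F [ 2.88 -0.39 -8.24] T [-0.024 -0.508  0.103] w 0.105 ff 59.1
```

>>> arm_command(moves=[[[0,0,0,0,0,3,1],[0,0,0,0,0,3,1],[0,0,0,0,0,3,1],[0,0,0,0,0,3,1],[0,0,0,0,0,3,1],[0,0,0,0,0,3,1],[0,0,0,0,0,3,1],[0,0,0,0,0,3,1]]])

```text
time_s: 14.45
ee_pos: [513.3, -22.4, 168.0]
tcp_rot: [0.542, 0.841, -0.0, 0.0]
contact_force: [1.6, 0.0, -7.2]
grip_width: 0.099
finger_force: 59.1
```

```bash
cat > tq.py <<'E'
from st import *
from cell import grab_frame
T=[];o=st()
for i in range(6):
    o=ctrl.get_obs();T.append(o["ft_torque"][2]);grab_frame("top")
print("Tz mean",np.mean(T).round(3),np.round(T,3))
E
python3 tq.py
```

```text
14.45 q [ -5.9  19.3 111.5  -0.   49.2 -30.3] tcp [513.3 -22.4 168. ] yaw 114.42 tilt [-0.0001 -0.0002] F [ 1.59  0.   -7.22] T [-0.049 -0.35   0.056] w 0.099 ff 59.1
Tz mean -0.025 [ 0.056 -0.037 -0.101 -0.034 -0.036  0.001]
```

>>> arm_command(moves=[[[0,0,0,0,0,1.5,1],[0,0,0,0,0,1.5,1],[0,0,0,0,0,1.5,1],[0,0,0,0,0,1.5,1],[0,0,0,0,0,1.5,1],[0,0,0,0,0,1.5,1],[0,0,0,0,0,1.5,1],[0,0,0,0,0,0,1]]])

```text
time_s: 15.75
ee_pos: [513.2, -22.4, 168.0]
tcp_rot: [0.617, 0.787, -0.0, -0.0]
contact_force: [4.5, -2.7, -13.1]
grip_width: 0.099
finger_force: 58.4
```

```bash
python3 tq.py
```

```text
15.75 q [ -5.9  19.3 111.5  -0.   49.2 -19.7] tcp [513.2 -22.4 168. ] yaw 103.82 tilt [-0.0002 -0.0001] F [  4.55  -2.72 -13.07] T [-0.473 -0.643 -0.056] w 0.099 ff 58.4
Tz mean -0.05 [-0.056 -0.092 -0.054 -0.001 -0.053 -0.046]
```

>>> arm_command(moves=[[[0,0,0,0,0,1.5,1],[0,0,0,0,0,1.5,1],[0,0,0,0,0,1.5,1],[0,0,0,0,0,1.5,1],[0,0,0,0,0,1.5,1],[0,0,0,0,0,1.5,1],[0,0,0,0,0,0,1],[0,0,0,0,0,0,1]]])

```text
time_s: 17.05
ee_pos: [513.2, -22.4, 168.0]
tcp_rot: [0.677, 0.736, -0.0, -0.0]
contact_force: [4.7, -2.9, -12.9]
grip_width: 0.097
finger_force: 58.4
```

```bash
python3 tq.py
```

```text
17.05 q [ -5.9  19.3 111.5  -0.   49.2 -10.7] tcp [513.2 -22.4 168. ] yaw 94.84 tilt [-0.0001 -0.0001] F [  4.7   -2.95 -12.93] T [-0.447 -0.667  0.006] w 0.097 ff 58.4
Tz mean -0.036 [ 0.006 -0.08  -0.03  -0.049 -0.047 -0.013]
```

>>> arm_command(moves=[[[0,0,0,0,0,1.5,1],[0,0,0,0,0,1.5,1],[0,0,0,0,0,1.5,1],[0,0,0,0,0,1.5,1],[0,0,0,0,0,1.5,1],[0,0,0,0,0,1.5,1],[0,0,0,0,0,0,1],[0,0,0,0,0,0,1]]])

```text
time_s: 18.35
ee_pos: [513.2, -22.4, 168.0]
tcp_rot: [0.732, 0.681, -0.0, 0.0]
contact_force: [3.6, -2.6, -14.2]
grip_width: 0.102
finger_force: 58.6
```

```bash
python3 tq.py
```

```text
18.35 q [ -5.9  19.3 111.5  -0.   49.2  -1.7] tcp [513.2 -22.4 168. ] yaw 85.85 tilt [-0.     -0.0002] F [  3.64  -2.59 -14.24] T [-0.377 -0.957  0.211] w 0.102 ff 58.6
Tz mean 0.216 [0.211 0.191 0.204 0.241 0.207 0.241]
```

>>> arm_command(moves=[[[0,0,0,0,0,1.5,1],[0,0,0,0,0,1.5,1],[0,0,0,0,0,1.5,1],[0,0,0,0,0,1.5,1],[0,0,0,0,0,0,1],[0,0,0,0,0,0,1],[0,0,0,0,0,0,1],[0,0,0,0,0,0,1]]])

```text
time_s: 19.65
ee_pos: [513.2, -22.4, 168.1]
tcp_rot: [0.767, 0.642, -0.0, 0.0]
contact_force: [3.9, -3.1, -14.3]
grip_width: 0.098
finger_force: 59.2
```

```bash
python3 tq.py
```

```text
19.65 q [ -5.9  19.3 111.5  -0.   49.2   4.3] tcp [513.2 -22.4 168.1] yaw 79.85 tilt [-0.     -0.0002] F [  3.94  -3.1  -14.25] T [-0.372 -1.184  0.447] w 0.098 ff 59.2
Tz mean 0.47 [0.447 0.451 0.471 0.485 0.481 0.485]
```

Bottomed at 0.2–0.47 N m, with first touch near yaw 93°. Backing off now to yaw 171°.

>>> arm_command(moves=[[[0,0,0,0,0,-4,1],[0,0,0,0,0,-8,1],[0,0,0,0,0,-9,1],[0,0,0,0,0,-9,1],[0,0,0,0,0,-9,1],[0,0,0,0,0,-9,1],[0,0,0,0,0,-9,1],[0,0,0,0,0,-8,1]]])

```text
time_s: 20.95
ee_pos: [513.3, -22.4, 168.0]
tcp_rot: [0.3, 0.954, -0.0, 0.0]
contact_force: [5.5, -2.2, -15.3]
grip_width: 0.1
finger_force: 58.2
```

>>> arm_command(moves=[[[0,0,0,0,0,-8,1],[0,0,0,0,0,-8,1],[0,0,0,0,0,-6,1],[0,0,0,0,0,-4,1],[0,0,0,0,0,0,1],[0,0,0,0,0,0,1],[0,0,0,0,0,0,1],[0,0,0,0,0,0,1]]])

```text
time_s: 21.95
ee_pos: [513.3, -22.3, 168.0]
tcp_rot: [0.08, 0.997, 0.0, 0.0]
contact_force: [6.0, -2.3, -15.2]
grip_width: 0.105
finger_force: 58.2
```

```bash
python3 st.py
```

```text
21.95 q [ -5.9  19.3 111.5   0.   49.2 -86.7] tcp [513.3 -22.3 168. ] yaw 170.82 tilt [0.0001 0.    ] F [  6.    -2.27 -15.19] T [-0.361 -0.916  0.058] w 0.105 ff 58.2
```

>>> arm_command(moves=[[[0,0,0,0,0,0,-1],[0,0,0,0,0,0,-1],[0,0,0,0,0,0,-1],[0,0,0,0,0,0,-1],[0,0,0,0,0,0,-1],[0,0,0,0,0,0,-1],[0,0,0,0,0,0,-1],[0,0,-0.01,0,0,0,-1]]])

```text
time_s: 22.95
ee_pos: [512.7, -22.3, 178.1]
tcp_rot: [0.08, 0.997, -0.0, -0.001]
contact_force: [-0.5, -0.9, 0.0]
grip_width: 1.001
finger_force: 0.0
```

>>> arm_command(moves=[[[0,0,-0.02,0,0,0,-1],[0,0,-0.02,0,0,0,-1],[0,0,-0.02,0,0,0,-1],[0,0,-0.02,0,0,0,-1],[0,0,0,0,0,0,-1],[0,0,0,0,0,0,-1],[0,0,0,0,0,0,-1],[0,0,0,0,0,0,-1]]])

```text
time_s: 23.95
ee_pos: [512.9, -22.3, 257.7]
tcp_rot: [0.08, 0.997, 0.0, -0.0]
contact_force: [-0.5, 1.1, -0.0]
grip_width: 1.0
finger_force: 0.0
```

```bash
python3 look.py pics/w5.png
```

```text
23.95 q [ -5.9  13.5 105.4  -0.   61.2 -86.7] tcp [512.9 -22.3 257.7] yaw 170.87 tilt [-0.001   0.0001] F [-0.49  1.1  -0.03] T [-0.029 -0.022  0.031] w 1.0 ff 0.0
627 319.65709728867625 208.25518341307816 z [512.46139141 -22.51919123 213.65424653]
((513.7408447265625, -22.75021743774414), (9.908594131469727, 39.397483825683594), 81.1731948852539)
red [531.4072294  -25.33129385 214.16835047]
green 1748 [494.0933388  -42.65906214 162.00234497] [531.25626614  38.97613113 169.72910127]
```

View pics/w5.png

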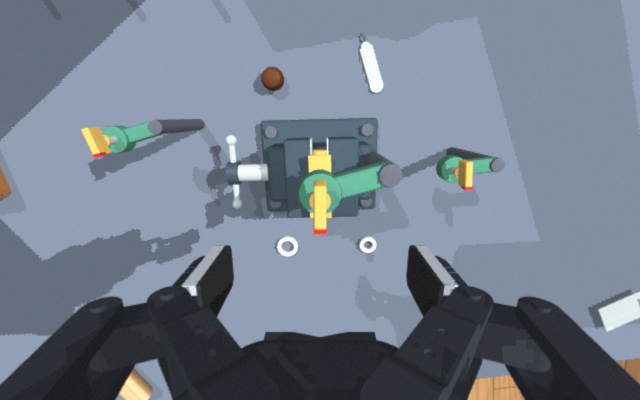

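The wing at (320,205) points where I left it: red end at -8.8°, which is 78° off first touch, so the pad stands about 2.6 mm up. The rings, lure and cap are undisturbed, so I'm handing it in.

```bash
python3 -c "
from cell import ctrl
print(ctrl.close_job())"
```

```text
the job is handed in; nothing more can be done
None
```

I handed the job in after about 24 s. The screw was bottomed at up to about 0.47 N m, above the 0.4 finger-tight limit but below the 0.6 at which it counts as forced. I then backed it off about a quarter turn and let go, leaving the pad about 2.6 mm above the foot by wing angle; the guides, lure and cap looked undisturbed, but no verdict was returned.

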